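Swing out the price card and hold a bag clip gaping over its edge

ROBOT

A 7-joint arm with a two-finger parallel gripper is mounted at the origin on a cart in front of the work surface, level with it; the furniture and walls round the work are solid. World frame = base frame: x ahead of the robot, y to its left, z up, the work surface at z = 0. Lengths are in m, angles in degrees, forces in N, time in s.
With the tool pointing down it reaches from about 0.425 to 0.875 m from the base axis. Payload 4.7 kg.
Tool frame: the origin (TCP) lies between the finger pads; the fingertips stand 8 mm ahead of it and the grasp point (between the pads) lies 11 mm behind it (env.tip_extent is the distance from the TCP to the fingertips, in m); z points along the fingers, y is the line along which they close (so a half turn about z gives the same grasp; the last joint's range is limited). The gripper opens to 87 mm and grips with 3 to 60 N. Pads are 19 mm wide; open, the fingers measure 117 mm over their backs; the gripper's body (75 mm by 190 mm) begins 51 mm behind the grasp point.
Start: joints at [-70.01, 18.392, -4.016, 83.108, 1.295, 78.541, -3.26], TCP at [0.214, 0.614, 0.231] pointing down, gripper open.
Joint ranges: [-163.93, 163.93], [-17.29, 119.83], [-79.2, 71.16], [3.27, 140.29], [-89.18, 269.18], [5.43, 117.66], [-154.24, 154.24]. Speed limits (degrees/s): [147.25, 147.25, 180, 180, 180, 180, 180].

INTERFACE

Orientations are given as [roll, pitch, yaw] about the fixed x, y, z axes, in that order (R = Rz(yaw) Ry(pitch) Rx(roll)).
In Python, from cell import sensors, vision, workorder, env gives the robot as it stands.
- The arm moves only by the tool drive_tool, never from a script. Its argument "moves" is a list of rows, each an object of numbers: "x", "y", "z": the shift along the tool's x, y, z in mm; "rx", "ry", "rz": the turn, a rotation vector about the tool's x, y, z in rad; "fingers": the closure, from -1 (fully open) to 1 (shut). In form: [{"x": .., "y": .., "z": .., "rx": .., "ry": .., "rz": .., "fingers": ..}, ...]. A call has 1 to 20 rows; each row is the pose to reach, as a shift and turn from the pose commanded when the call began, along the tool's axes at that moment; what a row does not reach only later rows make up. A row lasts 1/8 s, in which the tool goes at most 62.5 mm and 10.7 degrees, less where a joint would pass 70% of its speed; a pose out of reach is approached as far as the arm can. A call with a gripper value outside its range is refused whole. The fingers move at their own pace and stop on an object; "force" is the grip in N (left out, the last holds). Time passes only in rows, so rows that repeat a pose let the fingers close. It gives the time, the measured TCP pose, the force, the opening and the grip force at its end, in the units of the state.
- sensors.get_obs(): the state, without advancing time (a new reading comes with each control period).
- vision.read_camera(name): name is "scene" or "side" or "wrist"; returns a dict with "image" (400x640x3 uint8, red, green, blue), "fx", "fy", "cx", "cy" (pixels), "R" (3x3) and "t" (3): a world point X has camera coordinates R X + t. Camera axes: x right, y down, z forward; pixel columns grow to the right and rows downward; lengths in m; the calibration is good to about 2 mm. A picture is of the moment at which its call begins. There is no depth.
- workorder.sign_off(): hands the job in; it is judged then, once.
The state is a dict: "time_s": time; "qpos": joint angles; "joint_velocities": joint speeds; "effort": joint torques, N m; "tool_pos": TCP position; "tool_rot": TCP orientation; "force": force on the tool from outside, world axes, zero at the start; "wrist_torque": the same for the moment, N m; "grip_width": finger opening in m; "grasp_force": force on a finger pad.
Only numpy, scipy, OpenCV 4.12 (cv2) and the standard library are available. Lean on these libraries where they do the work, as an engineer would, in place of code of your own. Each camera call takes 0.05 s, during which the arm holds its last target. There are 200 camera calls.

TASK

First swing the folded card arm of the price stand all the way out until it clicks into its end stop and stays there by itself. Then squeeze the handles of the green spring clip, lift it off its rest and hold it wide open astride the middle of the card's top edge, one lip in front of and one behind the card and clear of it, ready for a ticket to be slipped in. Finish while still holding the clip squeezed open there; do not let it close or put it down, and do not disturb the tub of meat or the crab leg.

Things in the scene. Friction and masses are not known exactly. Their poses are not given: they have to be found in the camera images.
- post_axis (a point): Point 115 mm above the table on the vertical axis of the price stand's steel post (18 mm thick, 116 mm high), about which the card arm swings. The stand (round dark foot 100 mm across, 10 mm high, with a brass spring ball that catches a nub under the arm; blue 27 mm hinge barrels on the post) is fixed to the table. Site x: direction of the folded arm (joint 0), z up.
- card_edge (a point): Middle of the top edge of the white price card with coloured fields, 102 mm out from the post axis, 115 mm above the table; moves with the blue arm. x: outward along the edge, y: normal of the card, z up. Card 4 mm thick, 132 mm wide, 35 to 115 mm above the table; with its 7 mm thick side strips it spans 35 to 169 mm from the axis; bottom bar 10 mm thick.
- card_arm (a joint): Swing of the card arm, rad: 0 folded, 1.571 fully out at its stop; grows clockwise seen from above (from the stand's x toward its -y). Stays where it is left up to about 1.0; from there a ball catch resists (up to about 4 N at the card's middle) until 1.32, then pulls the arm on to the stop and holds it there (about 3 N at the card's middle unseats it).
- clip: Green spring bag clip, 34 mm wide, 80 mm high, 60 g, astride its rest's plate, jaws down, black-tipped handles up in a V, 48 mm over the outsides. Body = its +y half, origin on the pivot; x along the pivot (clip width), y the way handles are squeezed and jaws part, z up. Squeezed to its stop: 28 mm over the handles, lips centred 73 mm below the handle tips, each half leans 0.31 rad.
- clip_jaw (a joint): Opening angle of the clip's other half (-y), rad: 0 when it bites the 4 mm plate of the rest, -0.1 when shut, 0.62 at the stop when squeezed wide open (inner gap of the lips about 26 mm; 0.4 gives about 19 mm). Spring: about 4 N at the handle tips to begin opening, about 9 N at the stop.
- lip_a (a point): Middle of the lip of the clip's +y half, a rod of radius 3 mm along the clip's x; 38 mm below the pivot at rest, 35 mm when squeezed fully.
- lip_b (a point): Middle of the lip of the clip's -y half, likewise.
- clip_rest: Clip rest fixed to the table: dark steel foot 80 x 60 x 12 mm, a 66 x 16 mm step up to 33 mm, and an upright aluminium plate 60 mm wide (along x), 4 mm thick, its top 62 mm above the table. Origin at the centre of its underside. The clip bites the plate with its pivot 84 mm above the table.
- meat_tub: White round deli tub with crab meat, 90 mm across, 45 mm high, loose, a bystander; origin at the centre of its underside.
- crab_leg: Loose crab leg piece, 34 x 83 x 17 mm, a bystander; origin at the centre of its underside.
- handle_a (a point): Centre of the +y handle tip, a rubber rod of radius 4.5 mm along the clip's x; at rest 34 mm above the pivot and 19.5 mm out, squeezed fully 38 mm above the pivot. Fingers can reach 20 mm below it without meeting other parts of the clip.
- handle_b (a point): Centre of the -y handle tip, likewise.
Things that resemble listed ones, but are neither listed nor needed, are in the scene too. Of the things like the clip, leave any that is blue or orange; of the rest the smaller one is meant.

How it is judged:
By the outcome, as a careful person would: the job done as asked, in the order asked, and still so for the second after the job is handed in, while the arm keeps its last pose, push and grip.
It also fails if it takes over 58 s, if anything falls off the work surface, if the arm or the gripper's body presses on something with over 40 N, if the wrist force passes 120 N, or if a joint passes its speed limit or range.

## Working session

There is one attempt and no reset: what is moved stays moved. The work goes in short steps, Python scripts to look and compute and a tool call to move; the robot and the scene stay as the last step left them, time stands still between calls to the robot, and variables do not carry over. Pictures are saved under pics/ and viewed, at most 10 in all, crops included, and the job is handed in when it is done.

Besides the shell and the picture viewer there is one more tool, called after "Call:" as name([rows], argument=value, ...), one row to a line, values as JSON. drive_tool: Moves the arm, as the interface text tells. Its arguments: {"type":"object","properties":{"moves":{"type":"array"},"force":{"type":"number"}},"required":["moves"]}

```bash
ls; mkdir -p pics; python3 - <<'E'
from cell import sensors, vision, workorder, env
import cv2,pickle
o=sensors.get_obs();print(o, env.tip_extent)
d={}
for n in("scene","side","wrist"):
    c=vision.read_camera(n);d[n]=c
    cv2.imwrite(f"pics/{n}0.png",c["image"][:,:,::-1]);print(n,c["R"],c["t"],c["fx"],c["cx"],c["cy"])
pickle.dump(d,open("cams0.pkl","wb"))
E
```

```text
pics
{'time_s': 0.0, 'qpos': array([-70.01075088,  18.44098377,  -4.0155098 ,  83.1752282 ,
         1.29559033,  78.5399243 ,  -3.25916018]), 'joint_velocities': array([-0.1092606 , -0.04224406, -0.0743888 ,  0.00997709, -0.05836602,
        0.15339075,  0.05292244]), 'effort': array([-4.45822079e-04, -4.91301155e+01, -4.04478852e-01, -3.12523699e+01,
       -6.41467050e-02,  4.37637186e-02,  1.58241860e-04]), 'tool_pos': array([0.21343836, 0.61338917, 0.22943683]), 'tool_rot': array([-1.79889139e+02,  6.28672697e-03,  1.60821451e+02]), 'force': array([ 0.82406014, -0.00488162, -0.09993955]), 'wrist_torque': array([-0.02713034, -0.05178312, -0.01041217]), 'grasp_force': 0.0, 'grip_width': 0.08727636305453482} 0.008
scene [[ 0.66207345 -0.74924709 -0.01695724]
 [-0.36943003 -0.30659381 -0.87722385]
 [ 0.65205844  0.58705114 -0.47978199]] [-0.39633718  0.2924808   0.75828032] 409.5936012994664 318.95151058577915 197.60645583335005
side [[ 0.92130526 -0.38852102 -0.01574935]
 [-0.15159315 -0.32158665 -0.93466654]
 [ 0.35807282  0.86350069 -0.3551766 ]] [-0.54219911  0.16562806  1.22308923] 510.5613917953065 316.6584200707965 200.28002629702402
wrist [[ 3.27597486e-01  9.44817377e-01 -1.05632435e-04]
 [ 9.15820473e-01 -3.17515871e-01  2.45879104e-01]
 [ 2.32277310e-01 -8.06461168e-02 -9.69300498e-01]] [-0.65079659 -0.0302758   0.38879063] 285.760523417202 315.2590370081941 201.92805006900682
```

View pics/scene0.png

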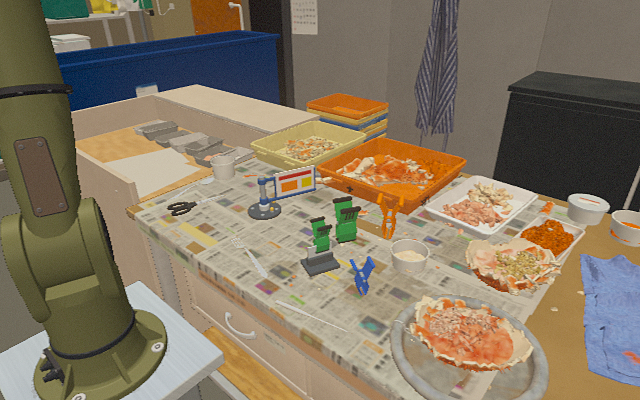

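View pics/side0.png

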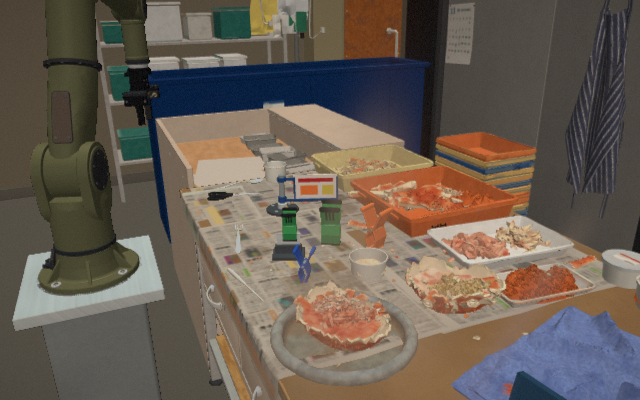

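Scene view: stand foot at (264,211), post (263,193) and card (295,182). Clip-like candidates are green on the rest (320,235), a larger green one (346,219), orange (388,215) and blue (362,275). I choose the smaller green one at (320,235) in scene, (289,223) in side. The tub looks like the one at (409,255). A close crop will check the choice.

```bash
python3 - <<'E'
import cv2,numpy as np
a=cv2.imread("pics/scene0.png")[160:285,240:440];b=cv2.imread("pics/side0.png")[165:290,235:435]
z=lambda i:cv2.resize(i,(800,500),interpolation=cv2.INTER_CUBIC)
cv2.imwrite("pics/c1.png",z(a));cv2.imwrite("pics/c2.png",z(b))
E
```

```text
(no output)
```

View pics/c1.png

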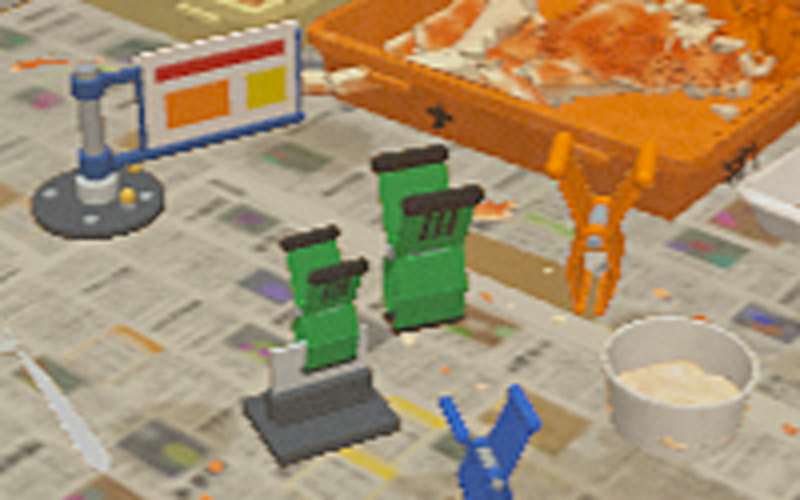

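View pics/c2.png

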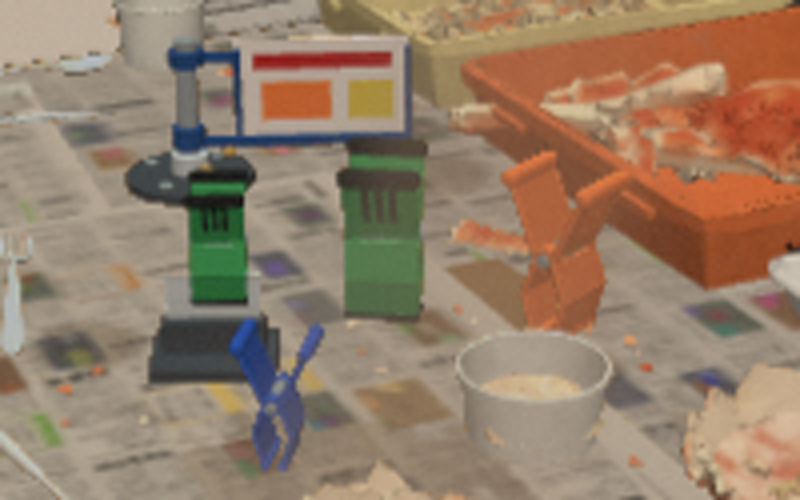

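The close crop confirms the small green clip on the grey plate (scene 320,235). The larger green one stands loose at (346,219), and the crab leg is at about (362,212). Next I triangulate and fit the poses.

```bash
cat > h.py <<'E'
import numpy as np,pickle
from scipy.optimize import least_squares
C=pickle.load(open("cams0.pkl","rb"))
def proj(c,X):
    p=c["R"]@np.asarray(X)+c["t"];return np.array([c["fx"]*p[0]/p[2]+c["cx"],c["fy"]*p[1]/p[2]+c["cy"]])
def s(u,v):return ("scene",240+u/4,160+v/4)
def d(u,v):return ("side",235+u/4,165+v/4)
def tri(*obs):
    r=least_squares(lambda X:np.concatenate([proj(C[n],X)-[u,v] for n,u,v in obs]),[.5,.3,.1]);return r.x,np.abs(r.fun).max()
def onz(o,z):
    return least_squares(lambda X:proj(C[o[0]],[X[0],X[1],z])-o[1:],[.6,.3]).x
E
python3 - <<'E'
from h import *
np.set_printoptions(precision=4,suppress=True)
P={"post":(s(86,70),d(185,47)),"card_far":(s(298,24),d(407,38)),"card_near":(s(137,52),d(240,40)),"far_bot":(s(301,119),d(409,134)),
"plateL":(s(272,352),d(167,278)),"plateR":(s(365,325),d(259,278)),
"foot_front":(s(282,464),d(150,381)),"hf_L":(s(311,276),d(187,202)),"hf_R":(s(364,266),d(243,200)),"hb_L":(s(285,243),d(190,176)),"hb_R":(s(337,233),d(244,174)),
"big":(s(443,195),d(380,180)),"tub":(s(683,445),d(533,458)),"crab":(s(495,212),d(487,232)),"orange":(s(603,200),d(555,170)),"blue":(s(490,430),d(280,370))}
for k,v in P.items(): print(k,*tri(*v))
for n,o in (("stand foot",s(97,203)),("stand foot",d(190,178))): print(n,onz(o,.01))
E
```

```text
post [0.5482 0.1716 0.1062] 0.4842317980152018
card_far [0.6994 0.1043 0.1101] 0.04208090652858232
card_near [0.5883 0.1613 0.109 ] 0.43641563505684644
far_bot [0.6998 0.1034 0.0321] 0.5826434127266111
plateL [ 0.4357 -0.1111  0.0547] 0.23704332097204883
plateR [ 0.4869 -0.1382  0.0574] 0.6902717282448805
foot_front [ 0.4132 -0.1377  0.0006] 0.15248558035023052
hf_L [ 0.4425 -0.1368  0.1144] 0.33887542594740694
hf_R [ 0.4721 -0.1508  0.114 ] 0.3466277061560561
hb_L [ 0.4553 -0.1056  0.1175] 0.2742356948540703
hb_R [ 0.4846 -0.12    0.1176] 0.2887611597506634
big [ 0.573  -0.1288  0.1041] 0.6328252083581276
tub [ 0.5931 -0.2968 -0.0132] 0.10297765920211077
crab [ 0.6595 -0.1079  0.0445] 0.5347777244529652
orange [ 0.6542 -0.1955  0.1064] 5.374436985408352
blue [ 0.4566 -0.2511  0.0543] 1.185293638468977
stand foot [0.5347 0.1561]
stand foot [0.5385 0.1458]
```

```bash
cat >> h.py <<'E'
def s(u,v):return ("scene",240+(u+.5)/4-.5,160+(v+.5)/4-.5)
def d(u,v):return ("side",235+(u+.5)/4-.5,165+(v+.5)/4-.5)
def fit(obs,x0):
    # obs: (local point, observation); unknown x,y,yaw(deg)
    def f(q):
        a=np.radians(q[2]);out=[]
        for L,(n,u,v) in obs:
            X=[q[0]+np.cos(a)*L[0]-np.sin(a)*L[1],q[1]+np.sin(a)*L[0]+np.cos(a)*L[1],L[2]]
            out.append(proj(C[n],X)-[u,v])
        return np.concatenate(out)
    r=least_squares(f,x0,x_scale=[.01,.01,1]);return r.x,r.fun.reshape(-1,2)
E
python3 - <<'E'
from h import *
np.set_printoptions(precision=3,suppress=True)
st=[((0,0,.116),s(86,68),d(185,45)),((.169,0,.115),s(298,24),d(407,38)),((.037,0,.115),s(137,52),d(240,40)),((.169,0,.035),s(301,119),d(409,134)),((0,0,.01),s(97,203),d(190,177))]
rs=[((-.03,0,.062),s(272,350),d(167,276)),((.03,0,.062),s(366,322),d(259,276)),((-.04,-.03,0),s(282,464),d(150,381)),((.04,-.03,0),s(399,425),d(280,376)),((-.04,.03,.012),s(244,403),d(158,340))]
for nm,L,x0 in(("stand",st,[.55,.16,-25]),("rest",rs,[.46,-.12,-27])):
    for w in([1],[2],[1,2]):
        q,r=fit([(l[0],l[i]) for l in L for i in w],x0);print(nm,w,q);
    print(r)
E
```

```text
stand [1] [  0.539   0.162 -21.037]
stand [2] [  0.539   0.15  -16.611]
stand [1, 2] [  0.54    0.16  -20.164]
[[ 0.555  0.284]
 [-0.801 -1.319]
 [ 0.802 -0.93 ]
 [ 0.54  -0.924]
 [ 0.027  1.733]
 [-2.054 -0.116]
 [ 0.617 -0.812]
 [ 0.083  0.217]
 [ 0.846 -0.849]
 [-0.614 -1.091]]
rest [1] [  0.46   -0.125 -21.115]
rest [2] [  0.458  -0.13  -20.559]
rest [1, 2] [  0.459  -0.127 -20.865]
[[ 0.465  0.198]
 [-0.701 -0.98 ]
 [-0.23  -0.044]
 [ 0.704 -1.682]
 [ 0.649  1.639]
 [ 0.086  1.077]
 [ 1.396  0.853]
 [ 0.281  1.337]
 [-1.177 -1.24 ]
 [-1.04  -3.838]]
```

Call:
drive_tool([
  {"x":-20,"y":-20,"z":-30},
  {"x":-50,"y":-48,"z":-50},
  {"x":-80,"y":-76,"z":-60},
  {"x":-115,"y":-109,"z":-60},
  {"x":-150,"y":-142,"z":-60},
  {"x":-185,"y":-175,"z":-60},
  {"x":-220,"y":-208,"z":-60},
  {"x":-255,"y":-241,"z":-60},
  {"x":-290,"y":-274,"z":-60},
  {"x":-325,"y":-308,"z":-60},
  {"x":-360,"y":-341,"z":-60},
  {"x":-395,"y":-374,"z":-60},
  {"x":-430,"y":-407,"z":-55},
  {"x":-460,"y":-435,"z":-50},
  {"x":-485,"y":-459,"z":-50},
  {"x":-485,"y":-459,"z":-50},
  {"x":-485,"y":-459,"z":-50},
  {"x":-485,"y":-459,"z":-50},
])

```text
invalid input at $.moves[0]: expected keys x, y, z, rx, ry, rz, fingers
```

```bash
python3 - <<'E'
from cell import sensors, vision
import cv2,pickle
d=pickle.load(open("cams0.pkl","rb"))
c=vision.read_camera("wrist");d["wrist"]=c;pickle.dump(d,open("cams0.pkl","wb"))
o=sensors.get_obs();print(o["tool_pos"],o["tool_rot"],o["qpos"],c["R"],c["t"])
cv2.imwrite("pics/w1.png",c["image"][:,:,::-1])
cv2.imwrite("pics/w1b.png",cv2.resize(c["image"][:,:,::-1],(800,500),interpolation=cv2.INTER_CUBIC))
E
```

```text
[0.2135106  0.61360875 0.22989134] [-1.79934808e+02  5.53458310e-03  1.60820852e+02] [-70.01063815  18.42290068  -4.01570965  83.14675488   1.29609661
  78.54079509  -3.25930235] [[ 3.27599799e-01  9.44816568e-01  1.53007403e-04]
 [ 9.15800974e-01 -3.17578930e-01  2.45870289e-01]
 [ 2.32350915e-01 -8.04069330e-02 -9.69302728e-01]] [-0.65093266 -0.03026261  0.38876906]
```

View pics/w1b.png

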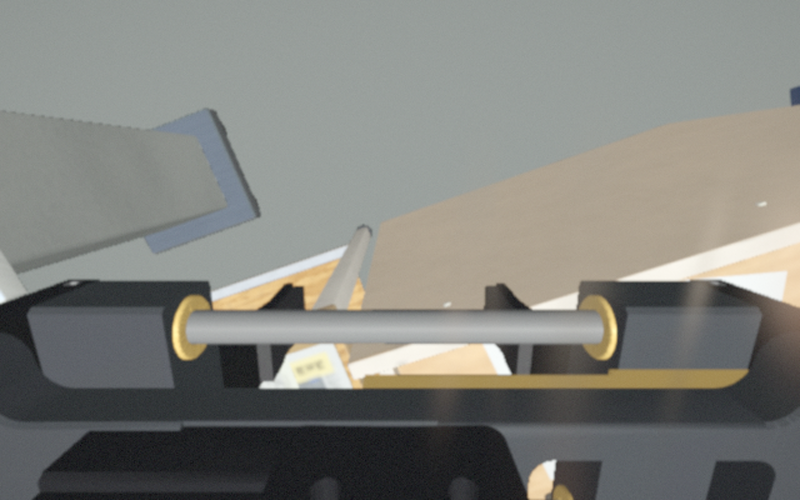

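Call:
drive_tool([
  {"x":-20,"y":-17,"z":-30,"rx":0,"ry":0,"rz":0,"fingers":-1},
  {"x":-56,"y":-47,"z":-60,"rx":0,"ry":0,"rz":0,"fingers":-1},
  {"x":-98,"y":-81,"z":-60,"rx":0,"ry":0,"rz":0,"fingers":-1},
  {"x":-140,"y":-116,"z":-60,"rx":0,"ry":0,"rz":0,"fingers":-1},
  {"x":-182,"y":-151,"z":-60,"rx":0,"ry":0,"rz":0,"fingers":-1},
  {"x":-224,"y":-186,"z":-60,"rx":0,"ry":0,"rz":0,"fingers":-1},
  {"x":-266,"y":-221,"z":-60,"rx":0,"ry":0,"rz":0,"fingers":-1},
  {"x":-308,"y":-256,"z":-60,"rx":0,"ry":0,"rz":0,"fingers":-1},
  {"x":-350,"y":-291,"z":-60,"rx":0,"ry":0,"rz":0,"fingers":-1},
  {"x":-392,"y":-325,"z":-60,"rx":0,"ry":0,"rz":0,"fingers":-1},
  {"x":-434,"y":-360,"z":-60,"rx":0,"ry":0,"rz":0,"fingers":-1},
  {"x":-476,"y":-395,"z":-50,"rx":0,"ry":0,"rz":0,"fingers":-1},
  {"x":-518,"y":-430,"z":-40,"rx":0,"ry":0,"rz":0,"fingers":-1},
  {"x":-550,"y":-456,"z":-30,"rx":0,"ry":0,"rz":0,"fingers":-1},
  {"x":-561,"y":-466,"z":-30,"rx":0,"ry":0,"rz":0,"fingers":-1},
  {"x":-561,"y":-466,"z":-30,"rx":0,"ry":0,"rz":0,"fingers":-1},
  {"x":-561,"y":-466,"z":-30,"rx":0,"ry":0,"rz":0,"fingers":-1},
])

```text
time_s: 2.33
tool_pos: [0.5901, -0.0083, 0.2609]
tool_rot: [179.9, -0.0, 161.0]
force: [0.5, 0.9, -0.2]
grip_width: 0.0869
grasp_force: 0.0
```

```bash
python3 - <<'E'
from cell import sensors, vision
import cv2,pickle
d=pickle.load(open("cams0.pkl","rb"))
c=vision.read_camera("wrist");d["wrist"]=c;pickle.dump(d,open("cams0.pkl","wb"))
o=sensors.get_obs();print(o["time_s"],o["tool_pos"],o["tool_rot"],o["qpos"],c["R"],c["t"])
cv2.imwrite("pics/w2.png",c["image"][:,:,::-1])
cv2.imwrite("pics/w2b.png",cv2.resize(c["image"][:240,:,::-1],(1600,600),interpolation=cv2.INTER_CUBIC)[:,400:1200] if 0 else cv2.resize(c["image"][:,:,::-1],(800,500),interpolation=cv2.INTER_CUBIC))
E
```

```text
2.375 [ 0.59008929 -0.00825563  0.26099083] [ 1.79918110e+02 -5.56132117e-03  1.60994347e+02] [-27.73348994  10.8915836   30.0873984   90.49039054  -5.59929596
  80.0847956   73.86386385] [[ 0.32506062  0.94568829  0.00304218]
 [ 0.91650988 -0.31582088  0.24549299]
 [ 0.23312063 -0.07701192 -0.96939359]] [-0.18606422 -0.58061429  0.28109725]
```

View pics/w2b.png

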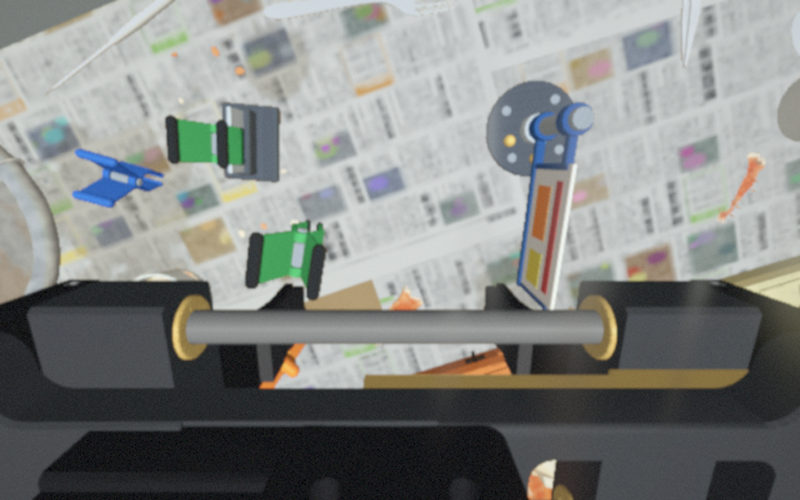

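Wrist view (at 1.25x): clip at (205,140) on its rest (253,143), larger green clip at (287,258), stand foot at (534,129), post top at (579,118) and card edge from (573,166) to (551,308). One enlarged composite will give pixel-accurate points.

```bash
python3 - <<'E'
import cv2,numpy as np
w=cv2.imread("pics/w2.png");I=cv2.INTER_CUBIC
a=cv2.resize(w[70:160,125:232],(642,540),interpolation=I)[:, :400*2]
a=cv2.resize(w[72:152,125:230],(420,320),interpolation=I)
b=cv2.resize(w[60:250,385:480],(285,570),interpolation=I)
out=np.zeros((570,715,3),np.uint8);out[:320,:420]=a;out[:,430:]=b
cv2.imwrite("pics/w3.png",out)
E
```

```text
(no output)
```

View pics/w3.png

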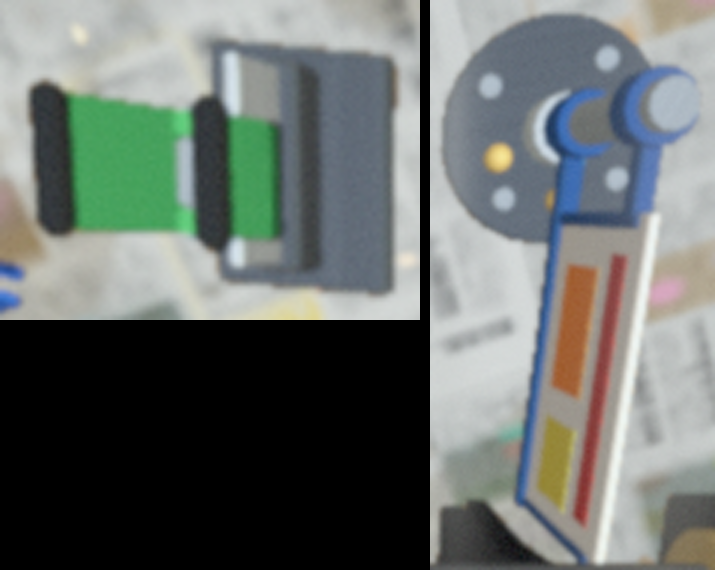

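```bash
cat >> h.py <<'E'
def wl(a,b):return ("wrist",125+(a+.5)/4-.5,72+(b+.5)/4-.5)
def wr(a,b):return ("wrist",385+(a-429.5)/3-.5,60+(b+.5)/3-.5)
E
python3 - <<'E'
from h import *
np.set_printoptions(precision=4,suppress=True)
dg=lambda p,q:np.degrees(np.arctan2(*(q-p)[::-1]))
post=onz(wr(675,103),.116);foot=onz(wr(555,128),.01);n=onz(wr(652,213),.115);f=onz(wr(598,540),.115)
print("post",post,"foot",foot,"card",n,f,np.linalg.norm(n-post),"yaw",dg(n,f),dg(post,f))
A=onz(wl(53,159),.118);B=onz(wl(211,172),.118);print("handles",A,B,"mid",(A+B)/2,"sep",np.linalg.norm(A-B),"y-dir",dg(A,B))
for a,b in(((47,90),(60,228)),((207,103),(215,243))):
    p,q=onz(wl(*a),.118),onz(wl(*b),.118);print(dg(p,q),np.linalg.norm(p-q))
p,q=onz(wl(231,55),.062),onz(wl(237,265),.062);print("plate",p,q,(p+q)/2,dg(p,q),np.linalg.norm(p-q))
p,q=onz(wl(392,57),.012),onz(wl(390,290),.012);print("footedge",p,q,dg(p,q),np.linalg.norm(p-q))
# joint triangulation w/ scene, side
print(tri(wr(675,103),s(86,68),d(185,45)))
print(tri(wl(53,159),s(338,269),d(215,201)),tri(wl(211,172),s(311,238),d(217,175)))
E
```

```text
post [0.5437 0.1674] foot [0.5425 0.1684] card [0.5761 0.1534] [0.6867 0.1094] 0.03528363661419756 yaw -21.663899001409444 -22.07365177507085
handles [ 0.4536 -0.1457] [ 0.4691 -0.1101] mid [ 0.4614 -0.1279] sep 0.03891385372408003 y-dir 66.48597000352962
-22.033819848123063 0.032758607991220025
-22.328998338535524 0.03344813626363342
plate [ 0.4307 -0.1139] [ 0.4851 -0.1378] [ 0.4579 -0.1258] -23.741806795209474 0.05941909997150905
footedge [ 0.4349 -0.0821] [ 0.5041 -0.1129] -24.036680819065218 0.07573946133051218
(array([0.5443, 0.17  , 0.1108]), np.float64(0.7201498377225732))
(array([ 0.4538, -0.146 ,  0.1178]), np.float64(0.7351013340085046)) (array([ 0.4693, -0.1104,  0.1177]), np.float64(0.5526778631495404))
```

Call:
drive_tool([
  {"x":-2,"y":30,"z":0,"rx":0,"ry":0,"rz":0,"fingers":1},
  {"x":-6,"y":70,"z":0,"rx":0,"ry":0,"rz":0.02,"fingers":1},
  {"x":-9,"y":110,"z":0,"rx":0,"ry":0,"rz":0.04,"fingers":1},
  {"x":-13,"y":150,"z":0,"rx":0,"ry":0,"rz":0.052,"fingers":1},
  {"x":-16,"y":180,"z":0,"rx":0,"ry":0,"rz":0.052,"fingers":1},
  {"x":-16,"y":190,"z":0,"rx":0,"ry":0,"rz":0.052,"fingers":1},
  {"x":-16,"y":190,"z":30,"rx":0,"ry":0,"rz":0.052,"fingers":1},
  {"x":-16,"y":190,"z":65,"rx":0,"ry":0,"rz":0.052,"fingers":1},
  {"x":-16,"y":190,"z":100,"rx":0,"ry":0,"rz":0.052,"fingers":1},
  {"x":-16,"y":190,"z":135,"rx":0,"ry":0,"rz":0.052,"fingers":1},
  {"x":-16,"y":190,"z":165,"rx":0,"ry":0,"rz":0.052,"fingers":1},
  {"x":-16,"y":190,"z":176,"rx":0,"ry":0,"rz":0.052,"fingers":1},
  {"x":-16,"y":190,"z":176,"rx":0,"ry":0,"rz":0.052,"fingers":1},
  {"x":-16,"y":190,"z":176,"rx":0,"ry":0,"rz":0.052,"fingers":1},
])

```text
time_s: 4.12
tool_pos: [0.6689, 0.1637, 0.0865]
tool_rot: [179.9, 0.1, 157.8]
force: [-0.3, 0.3, 0.5]
grip_width: 0.0004
grasp_force: 0.0
```

```bash
cat >> h.py <<'E'
def arc(p0,yaw0,wps):
    # world waypoints (x,y,z,yaw deg) -> tool shifts mm, rz rad (tool pointing down)
    a=np.radians(yaw0);c,s_=np.cos(a),np.sin(a)
    for x,y,z,w in wps:
        dx,dy,dz=x-p0[0],y-p0[1],z-p0[2]
        print([round(1e3*v) for v in (c*dx+s_*dy,s_*dx-c*dy,-dz)],round(np.radians((yaw0-w+180)%360-180),2))
E
python3 - <<'E'
from h import *
from cell import sensors
o=sensors.get_obs();print(o["time_s"],o["tool_pos"],o["tool_rot"],o["qpos"],o["grip_width"],o["force"])
P=np.array([.5435,.1678]);W=[];r=.115
for k,th in enumerate([0]+list(np.arange(5,95,6))+[89.5]):
    off=.032 if k==0 else .017
    f=np.radians(-22-th);p=P+r*np.array([np.cos(f),np.sin(f)])+off*np.array([-np.sin(f),np.cos(f)])
    W.append((*p,.085,158-th))
# commanded start pose
arc([.667,.1664,.085],158,W);print(W[-1])
E
```

```text
4.125 [0.66891148 0.16374348 0.08647188] [1.79899291e+02 1.23202822e-01 1.57835083e+02] [-33.73594817  29.71562327  24.12063247  87.28624724 -12.86746676
  65.5889607   60.70923483] 0.0004289274679963668 [-0.25720114  0.2982693   0.45536893]
[0, -13, 0] 0.0
[-1, -38, 0] 0.09
[-1, -50, 0] 0.19
[0, -62, 0] 0.3
[3, -74, 0] 0.4
[6, -86, 0] 0.51
[11, -97, 0] 0.61
[17, -108, 0] 0.72
[24, -117, 0] 0.82
[32, -127, 0] 0.93
[41, -135, 0] 1.03
[51, -142, 0] 1.13
[62, -148, 0] 1.24
[73, -153, 0] 1.34
[84, -157, 0] 1.45
[96, -160, 0] 1.55
[97, -160, 0] 1.56
(np.float64(0.5171694575824003), np.float64(0.05457145882775412), 0.085, 68.5)
```

Call:
drive_tool([
  {"x":3,"y":-11,"z":0,"rx":0,"ry":0,"rz":0,"fingers":1},
  {"x":2,"y":-24,"z":0,"rx":0,"ry":0,"rz":0.04,"fingers":1},
  {"x":2,"y":-36,"z":0,"rx":0,"ry":0,"rz":0.09,"fingers":1},
  {"x":2,"y":-48,"z":0,"rx":0,"ry":0,"rz":0.19,"fingers":1},
  {"x":3,"y":-60,"z":0,"rx":0,"ry":0,"rz":0.3,"fingers":1},
  {"x":6,"y":-72,"z":0,"rx":0,"ry":0,"rz":0.4,"fingers":1},
  {"x":9,"y":-84,"z":0,"rx":0,"ry":0,"rz":0.51,"fingers":1},
  {"x":14,"y":-95,"z":0,"rx":0,"ry":0,"rz":0.61,"fingers":1},
  {"x":20,"y":-106,"z":0,"rx":0,"ry":0,"rz":0.72,"fingers":1},
  {"x":27,"y":-115,"z":0,"rx":0,"ry":0,"rz":0.82,"fingers":1},
  {"x":35,"y":-125,"z":0,"rx":0,"ry":0,"rz":0.93,"fingers":1},
  {"x":44,"y":-133,"z":0,"rx":0,"ry":0,"rz":1.03,"fingers":1},
  {"x":54,"y":-140,"z":0,"rx":0,"ry":0,"rz":1.13,"fingers":1},
  {"x":65,"y":-146,"z":0,"rx":0,"ry":0,"rz":1.24,"fingers":1},
  {"x":76,"y":-151,"z":0,"rx":0,"ry":0,"rz":1.34,"fingers":1},
  {"x":87,"y":-155,"z":0,"rx":0,"ry":0,"rz":1.45,"fingers":1},
  {"x":97,"y":-158,"z":0,"rx":0,"ry":0,"rz":1.55,"fingers":1},
  {"x":99,"y":-158,"z":0,"rx":0,"ry":0,"rz":1.56,"fingers":1},
  {"x":99,"y":-158,"z":0,"rx":0,"ry":0,"rz":1.56,"fingers":1},
])

```text
time_s: 6.5
tool_pos: [0.538, 0.0495, 0.0915]
tool_rot: [177.3, -0.8, 68.2]
force: [47.1, -9.3, -20.1]
grip_width: 0.0006
grasp_force: 22.5
```

```bash
python3 - <<'E'
from cell import sensors, vision
import cv2,pickle,numpy as np
o=sensors.get_obs();print(o["time_s"],o["tool_pos"],o["tool_rot"],o["qpos"],o["force"])
a=vision.read_camera("scene")["image"][150:270,220:420,::-1];b=vision.read_camera("side")["image"][150:270,220:420,::-1]
z=lambda i:cv2.resize(i,(500,300),interpolation=cv2.INTER_CUBIC)
cv2.imwrite("pics/p1.png",np.vstack([z(a),z(b)]))
E
```

```text
6.5 [0.53795248 0.04945962 0.09145568] [177.31382116  -0.7852988   68.17190031] [-49.30054155  12.03023955  45.20490731 111.87282056  -9.52963624
  57.17104204 -21.7772804 ] [ 47.05093643  -9.31855789 -20.12995042]
```

View pics/p1.png

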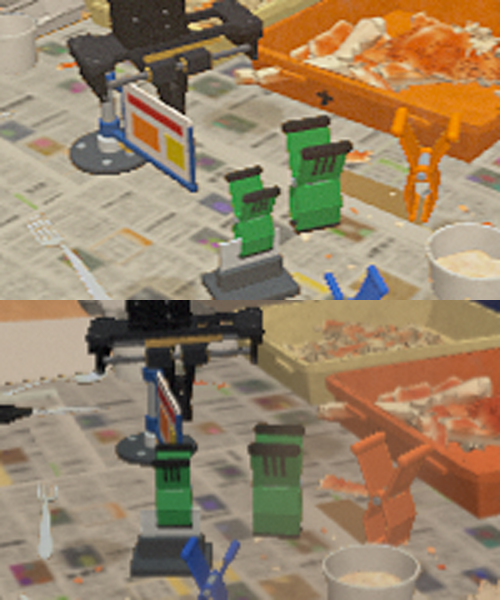

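The force shows the fingers pressing against something solid (47 N). I back off, then measure the card angle.

Call:
drive_tool([
  {"x":0,"y":10,"z":0,"rx":0,"ry":0,"rz":0,"fingers":1},
  {"x":0,"y":20,"z":0,"rx":0,"ry":0,"rz":0,"fingers":1},
  {"x":0,"y":32,"z":0,"rx":0,"ry":0,"rz":0,"fingers":1},
  {"x":0,"y":45,"z":0,"rx":0,"ry":0,"rz":0,"fingers":1},
  {"x":0,"y":55,"z":-40,"rx":0,"ry":0,"rz":0,"fingers":1},
  {"x":0,"y":60,"z":-90,"rx":0,"ry":0,"rz":0,"fingers":1},
  {"x":0,"y":60,"z":-140,"rx":0,"ry":0,"rz":0,"fingers":1},
  {"x":0,"y":60,"z":-160,"rx":0,"ry":0,"rz":0,"fingers":1},
  {"x":0,"y":60,"z":-160,"rx":0,"ry":0,"rz":0,"fingers":1},
])

```text
time_s: 7.72
tool_pos: [0.5732, 0.0323, 0.2456]
tool_rot: [179.9, -0.1, 68.4]
force: [0.2, 0.1, -0.8]
grip_width: 0.0005
grasp_force: 0.0
```

```bash
python3 - <<'E'
from cell import sensors, vision
import cv2,pickle,numpy as np
d={n:vision.read_camera(n) for n in("scene","side","wrist")};pickle.dump(d,open("cams0.pkl","wb"))
o=sensors.get_obs();print(o["time_s"],o["tool_pos"],o["tool_rot"],o["force"])
I=cv2.INTER_CUBIC
a=cv2.resize(d["scene"]["image"][160:250,235:335,::-1],(400,360),interpolation=I)
b=cv2.resize(d["side"]["image"][165:240,250:330,::-1],(320,300),interpolation=I)
out=np.zeros((560,800,3),np.uint8);out[:360,:400]=a;out[:300,410:730]=b
cv2.imwrite("pics/s2.png",out)
w=cv2.resize(d["wrist"]["image"][60:220,:,::-1],(800,200),interpolation=I);out[360:]=w
cv2.imwrite("pics/s2.png",out)
E
```

```text
7.875 [0.57145271 0.03254938 0.24276939] [-1.79859264e+02  9.24420923e-02  6.84456369e+01] [0.14738424 0.3304462  0.14705249]
```

View pics/s2.png

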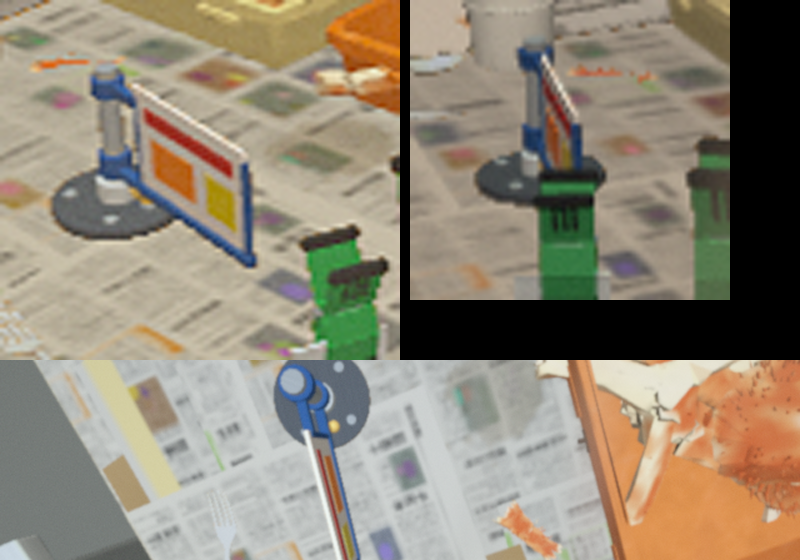

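```bash
python3 - <<'E'
from h import *
np.set_printoptions(precision=4,suppress=True)
dg=lambda p,q:np.degrees(np.arctan2(*(q-p)[::-1]))
w=lambda a,b:("wrist",(a+.5)/1.25-.5,60+(b-359.5)/1.25-.5)
S=lambda a,b:("scene",235+a/4-.37,160+b/4-.37)
D=lambda a,b:("side",250+(a-410)/4-.37,165+b/4-.37)
p=onz(w(294,380),.116);n=onz(w(307,432),.115);f=onz(w(342,555),.115)
print("wrist",p,n,f,dg(n,f),dg(p,f))
p=onz(S(106,74),.116);n=onz(S(134,86),.115);f=onz(S(248,156),.115);b=onz(S(253,262),.035);print("scene",p,n,f,b,dg(n,f),dg(p,f),np.linalg.norm(f-p))
P=np.array([.5435,.1678])
print(tri(S(248,157),D(578,124)),dg(P,f))
E
```

```text
wrist [0.5454 0.1671] [0.5387 0.1306] [0.5243 0.0312] -98.19816623879736 -98.82477438656277
scene [0.5341 0.1556] [0.5352 0.128 ] [ 0.5136 -0.0024] [ 0.5142 -0.0015] -99.40114203448498 -97.41659943329434 0.15930172872047743
(array([0.5203, 0.0053, 0.1065]), np.float64(0.7500317403054737)) -99.97213196234414
```

```bash
python3 - <<'E'
from h import *
np.set_printoptions(precision=4,suppress=True)
P=np.array([.5435,.1678])
def pol(n,X): v=X-P; print(n,X,np.linalg.norm(v),np.degrees(np.arctan2(v[1],v[0])))
w=lambda a,b:("wrist",(a+.5)/1.25-.5,60+(b-359.5)/1.25-.5)
for z in(.012,.02,.03): pol(f"now wrist yellow z{z}",onz(w(334,426),z)); pol("now foot c",onz(w(322,401),.01))
pol("scene0 ball",onz(s(127,197),.014)); pol("scene0 nub",onz(s(135,166),.03));pol("scene foot",onz(s(97,203),.01))
C["wrist"]["R"]=np.array([[ .32506062,.94568829,.00304218],[.91650988,-.31582088,.24549299],[.23312063,-.07701192,-.96939359]]);C["wrist"]["t"]=np.array([-.18606422,-.58061429,.28109725])
pol("w2 ball",onz(wr(498,157),.014));pol("w2 nub",onz(wr(551,200),.028))
E
```

```text
now wrist yellow z0.012 [0.5458 0.1384] 0.029523653824181716 -85.57349099928564
now foot c [0.544  0.1654] 0.0024287894298387633 -78.27558358993912
now wrist yellow z0.02 [0.5468 0.1375] 0.03050022990833981 -83.70018518621617
now foot c [0.544  0.1654] 0.0024287894298387633 -78.27558358993912
now wrist yellow z0.03 [0.5482 0.1364] 0.031763591385596375 -81.52354678633007
now foot c [0.544  0.1654] 0.0024287894298387633 -78.27558358993912
scene0 ball [0.551  0.1428] 0.02610268689316472 -73.32404937325302
scene0 nub [0.5676 0.1505] 0.0296935470147549 -35.666856968802016
scene foot [0.5355 0.1586] 0.012239587976745417 -130.9803190596378
w2 ball [0.5461 0.1399] 0.028063085439931783 -84.7311307349455
w2 nub [0.5704 0.1529] 0.03075388590946855 -28.906631025521573
```

The foot's brass ball sits at about -85° from the post. With the catch peak at 1.32 rad, that puts the stop at about -99.4°. The card measures -98 to -100° and met a hard stop there, so it was never at exactly 0 when folded and is now seated at its end stop. Next, the clip.

Call:
drive_tool([
  {"x":-10,"y":-3,"z":0,"rx":0,"ry":0,"rz":-0.1,"fingers":-1},
  {"x":-30,"y":-7,"z":0,"rx":0,"ry":0,"rz":-0.25,"fingers":-1},
  {"x":-50,"y":-11,"z":0,"rx":0,"ry":0,"rz":-0.4,"fingers":-1},
  {"x":-70,"y":-16,"z":0,"rx":0,"ry":0,"rz":-0.55,"fingers":-1},
  {"x":-90,"y":-20,"z":0,"rx":0,"ry":0,"rz":-0.7,"fingers":-1},
  {"x":-110,"y":-25,"z":0,"rx":0,"ry":0,"rz":-0.85,"fingers":-1},
  {"x":-130,"y":-30,"z":0,"rx":0,"ry":0,"rz":-1.0,"fingers":-1},
  {"x":-150,"y":-34,"z":5,"rx":0,"ry":0,"rz":-1.15,"fingers":-1},
  {"x":-170,"y":-39,"z":10,"rx":0,"ry":0,"rz":-1.3,"fingers":-1},
  {"x":-183,"y":-42,"z":13,"rx":0,"ry":0,"rz":-1.42,"fingers":-1},
  {"x":-190,"y":-43,"z":13,"rx":0,"ry":0,"rz":-1.5,"fingers":-1},
  {"x":-190,"y":-43,"z":13,"rx":0,"ry":0,"rz":-1.546,"fingers":-1},
  {"x":-190,"y":-43,"z":13,"rx":0,"ry":0,"rz":-1.546,"fingers":-1},
  {"x":-190,"y":-43,"z":13,"rx":0,"ry":0,"rz":-1.546,"fingers":-1},
  {"x":-190,"y":-43,"z":13,"rx":0,"ry":0,"rz":-1.546,"fingers":-1},
])

```text
time_s: 9.75
tool_pos: [0.4625, -0.1282, 0.2313]
tool_rot: [-180.0, -0.0, 157.0]
force: [-0.7, 0.3, 0.2]
grip_width: 0.087
grasp_force: 0.0
```

```bash
python3 - <<'E'
from h import *
from cell import sensors
o=sensors.get_obs();print(o["time_s"],o["tool_pos"],o["tool_rot"],o["qpos"],o["grip_width"])
arc(o["tool_pos"],o["tool_rot"][2],[(.4614,-.128,.109,157)])
E
```

```text
9.75 [ 0.46254457 -0.12816309  0.23126659] [-1.79979683e+02 -2.32287846e-02  1.57024643e+02] [-40.76114073  -6.30604993  50.42198653 107.78865925   5.01342059
  76.31674784  75.32350065] 0.08699974302324218
[1, 0, 122] 0.0
```

Call:
drive_tool([
  {"x":1,"y":0,"z":30,"rx":0,"ry":0,"rz":0,"fingers":-1},
  {"x":1,"y":0,"z":60,"rx":0,"ry":0,"rz":0,"fingers":-1},
  {"x":1,"y":0,"z":85,"rx":0,"ry":0,"rz":0,"fingers":-1},
  {"x":1,"y":0,"z":105,"rx":0,"ry":0,"rz":0,"fingers":-1},
  {"x":1,"y":0,"z":116,"rx":0,"ry":0,"rz":0,"fingers":-1},
  {"x":1,"y":0,"z":122,"rx":0,"ry":0,"rz":0,"fingers":-1},
  {"x":1,"y":0,"z":122,"rx":0,"ry":0,"rz":0,"fingers":-1},
  {"x":1,"y":0,"z":122,"rx":0,"ry":0,"rz":0,"fingers":-0.5},
  {"x":1,"y":0,"z":122,"rx":0,"ry":0,"rz":0,"fingers":-0.2},
  {"x":1,"y":0,"z":122,"rx":0,"ry":0,"rz":0,"fingers":-0.1},
  {"x":1,"y":0,"z":122,"rx":0,"ry":0,"rz":0,"fingers":0.05},
  {"x":1,"y":0,"z":122,"rx":0,"ry":0,"rz":0,"fingers":0.2},
  {"x":1,"y":0,"z":122,"rx":0,"ry":0,"rz":0,"fingers":0.4},
  {"x":1,"y":0,"z":122,"rx":0,"ry":0,"rz":0,"fingers":0.6},
  {"x":1,"y":0,"z":122,"rx":0,"ry":0,"rz":0,"fingers":0.6},
  {"x":1,"y":0,"z":122,"rx":0,"ry":0,"rz":0,"fingers":0.6},
  {"x":1,"y":0,"z":122,"rx":0,"ry":0,"rz":0,"fingers":0.6},
], force=20)

```text
time_s: 11.88
tool_pos: [0.4617, -0.1279, 0.1096]
tool_rot: [180.0, 0.0, 157.0]
force: [-0.1, -0.3, -0.6]
grip_width: 0.0243
grasp_force: 19.9
```

Call:
drive_tool([
  {"x":0,"y":0,"z":-10,"rx":0,"ry":0,"rz":0,"fingers":0.6},
  {"x":0,"y":0,"z":-25,"rx":0,"ry":0,"rz":0,"fingers":0.6},
  {"x":0,"y":0,"z":-45,"rx":0,"ry":0,"rz":0,"fingers":0.6},
  {"x":0,"y":0,"z":-65,"rx":0,"ry":0,"rz":0,"fingers":0.6},
  {"x":0,"y":0,"z":-85,"rx":0,"ry":0,"rz":0,"fingers":0.6},
  {"x":0,"y":0,"z":-105,"rx":0,"ry":0,"rz":0,"fingers":0.6},
  {"x":0,"y":0,"z":-120,"rx":0,"ry":0,"rz":0,"fingers":0.6},
  {"x":0,"y":0,"z":-125,"rx":0,"ry":0,"rz":0,"fingers":0.6},
  {"x":0,"y":0,"z":-125,"rx":0,"ry":0,"rz":0,"fingers":0.6},
])

```text
time_s: 13.0
tool_pos: [0.4617, -0.1279, 0.2346]
tool_rot: [180.0, 0.0, 157.0]
force: [0.1, 0.3, -1.3]
grip_width: 0.024
grasp_force: 19.9
```

Call:
drive_tool([
  {"x":1,"y":10,"z":0,"rx":0,"ry":0,"rz":0.06,"fingers":0.6},
  {"x":2,"y":28,"z":0,"rx":0,"ry":0,"rz":0.17,"fingers":0.6},
  {"x":3,"y":48,"z":0,"rx":0,"ry":0,"rz":0.3,"fingers":0.6},
  {"x":5,"y":68,"z":0,"rx":0,"ry":0,"rz":0.43,"fingers":0.6},
  {"x":6,"y":88,"z":0,"rx":0,"ry":0,"rz":0.56,"fingers":0.6},
  {"x":8,"y":108,"z":0,"rx":0,"ry":0,"rz":0.69,"fingers":0.6},
  {"x":9,"y":128,"z":0,"rx":0,"ry":0,"rz":0.82,"fingers":0.6},
  {"x":10,"y":148,"z":0,"rx":0,"ry":0,"rz":0.95,"fingers":0.6},
  {"x":12,"y":168,"z":0,"rx":0,"ry":0,"rz":1.08,"fingers":0.6},
  {"x":13,"y":186,"z":0,"rx":0,"ry":0,"rz":1.2,"fingers":0.6},
  {"x":14,"y":199,"z":0,"rx":0,"ry":0,"rz":1.28,"fingers":0.6},
  {"x":15,"y":206,"z":0,"rx":0,"ry":0,"rz":1.326,"fingers":0.6},
  {"x":15,"y":206,"z":0,"rx":0,"ry":0,"rz":1.326,"fingers":0.6},
  {"x":15,"y":206,"z":0,"rx":0,"ry":0,"rz":1.326,"fingers":0.6},
  {"x":15,"y":206,"z":0,"rx":0,"ry":0,"rz":1.326,"fingers":0.6},
])

```text
time_s: 14.88
tool_pos: [0.5281, 0.0671, 0.2344]
tool_rot: [-180.0, 0.0, 81.0]
force: [-0.7, -0.1, -1.6]
grip_width: 0.0245
grasp_force: 19.9
```

```bash
python3 - <<'E'
from cell import sensors, vision
import cv2,pickle,numpy as np
d={n:vision.read_camera(n) for n in("scene","side","wrist")};pickle.dump(d,open("cams0.pkl","wb"))
o=sensors.get_obs();print(o["time_s"],o["tool_pos"],o["tool_rot"],o["force"],o["grip_width"],o["grasp_force"])
I=cv2.INTER_CUBIC
a=cv2.resize(d["scene"]["image"][115:235,240:340,::-1],(500,600),interpolation=I)
b=cv2.resize(d["side"]["image"][110:245,260:320,::-1],(267,600),interpolation=I)
out=np.hstack([a,b]);print(out.shape)
cv2.imwrite("pics/s3.png",out)
E
```

```text
15.025 [0.52826283 0.06732079 0.23462486] [ 1.79992942e+02 -1.22521463e-02  8.10470321e+01] [ 0.07828782  0.15029282 -1.99235412] 0.024230196364316847 19.922238886356354
(600, 767, 3)
```

View pics/s3.png

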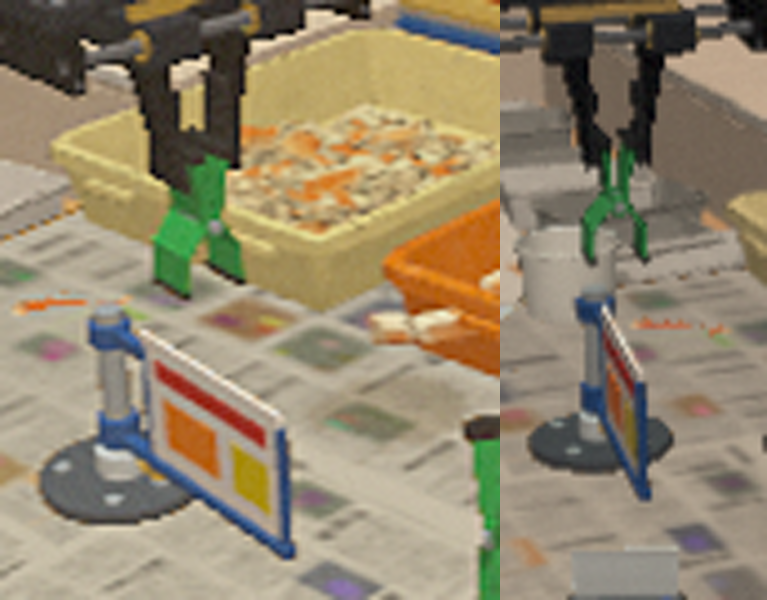

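The clip hangs wide open, lips at scene-crop (172,291) and (228,276), above the card edge that runs from (140,332) to (285,432). I triangulate the lips against the card edge.

```bash
python3 - <<'E'
from h import *
np.set_printoptions(precision=4,suppress=True)
S=lambda a,b:("scene",240+(a+.5)/5-.5,115+(b+.5)/5-.5)
D=lambda a,b:("side",260+(a-499.5)/4.45-.5,110+(b+.5)/4.444-.5)
L=tri(S(172,290),D(592,258));R=tri(S(228,275),D(642,258));print("lips",L,R,"mid",(L[0]+R[0])/2,"sep",np.linalg.norm((L[0]-R[0])[:2]),np.degrees(np.arctan2(*(R[0]-L[0])[1::-1])))
n=tri(S(143,332),D(604,308));f=tri(S(285,432),D(645,379));print("card",n,f,(n[0]+f[0])/2,np.degrees(np.arctan2(*(f[0]-n[0])[1::-1])))
post=tri(S(106,317),D(594,294));print(post)
E
```

```text
lips (array([0.5143, 0.077 , 0.1639]), np.float64(0.055050629354809644)) (array([0.5439, 0.0661, 0.164 ]), np.float64(0.3108968488469941)) mid [0.5291 0.0716 0.1639] sep 0.031532254670163906 -20.14632975269098
card (array([0.5403, 0.134 , 0.1109]), np.float64(0.20040418977720265)) (array([0.5195, 0.0035, 0.1054]), np.float64(0.649684731062564)) [0.5299 0.0688 0.1082] -99.06747896333148
(array([0.5455, 0.1707, 0.1079]), np.float64(0.15576633436629095))
```

Call:
drive_tool([
  {"x":-2,"y":0,"z":10,"rx":0,"ry":0,"rz":0,"fingers":0.6},
  {"x":-2,"y":0,"z":25,"rx":0,"ry":0,"rz":0,"fingers":0.6},
  {"x":-2,"y":0,"z":38,"rx":0,"ry":0,"rz":0,"fingers":0.6},
  {"x":-2,"y":0,"z":48,"rx":0,"ry":0,"rz":0,"fingers":0.6},
  {"x":-2,"y":0,"z":56,"rx":0,"ry":0,"rz":0,"fingers":0.6},
  {"x":-2,"y":0,"z":63,"rx":0,"ry":0,"rz":0,"fingers":0.6},
  {"x":-2,"y":0,"z":68,"rx":0,"ry":0,"rz":0,"fingers":0.6},
  {"x":-2,"y":0,"z":69,"rx":0,"ry":0,"rz":0,"fingers":0.6},
  {"x":-2,"y":0,"z":69,"rx":0,"ry":0,"rz":0,"fingers":0.6},
  {"x":-2,"y":0,"z":69,"rx":0,"ry":0,"rz":0,"fingers":0.6},
  {"x":-2,"y":0,"z":69,"rx":0,"ry":0,"rz":0,"fingers":0.6},
  {"x":-2,"y":0,"z":69,"rx":0,"ry":0,"rz":0,"fingers":0.6},
])

```text
time_s: 16.52
tool_pos: [0.528, 0.0657, 0.1657]
tool_rot: [180.0, -0.0, 81.1]
force: [-0.5, -0.2, -0.9]
grip_width: 0.0242
grasp_force: 19.9
```

```bash
python3 - <<'E'
from h import *
from cell import sensors, vision
import cv2
o=sensors.get_obs();print(o["time_s"],o["tool_pos"],o["tool_rot"],o["force"],o["grip_width"],o["grasp_force"])
# has the card moved? compare card's free outer part (far strip + bottom) with the picture before lowering
for n,(r0,r1,c0,c1) in {"scene":(195,228,275,300),"side":(190,223,285,296)}.items():
    im=vision.read_camera(n)["image"];cv2.imwrite(f"pics/f_{n}.png",im[:,:,::-1])
    t=C[n]["image"][r0:r1,c0:c1];m=cv2.matchTemplate(im[r0-6:r1+6,c0-6:c1+6],t,cv2.TM_CCOEFF_NORMED)
    _,v,_,l=cv2.minMaxLoc(m);print(n,"shift",l[0]-6,l[1]-6,round(v,3))
# lips in side view: green pixels, column span per row
im=cv2.imread("pics/f_side.png").astype(int);g=(im[:,:,1]>im[:,:,2]+40)&(im[:,:,1]>im[:,:,0]+30)
for r in range(150,206,4):
    c=np.where(g[r,265:315])[0]+265;print(r,c.tolist())
a=np.radians(81);
for sg in(-1,1):
    X=[.5285+sg*.016*np.sin(a),.067-sg*.016*np.cos(a),.101];print("expected lip px side",proj(C["side"],X),"scene",proj(C["scene"],X))
E
```

```text
16.525 [0.52801605 0.06566827 0.16567904] [ 1.79990345e+02 -1.01460738e-02  8.10631481e+01] [-0.51570307 -0.21773634 -0.92524353] 0.024222075970748557 19.922261238098145
scene shift 0 0 0.958
side shift 0 0 0.973
150 []
154 []
158 []
162 []
166 []
170 [284, 285, 288, 289, 290]
174 [285, 288, 289]
178 [283, 284, 285, 286, 287, 288, 289]
182 [280, 281, 282, 283, 284, 291]
186 [280, 281, 293]
190 [281, 293]
194 []
198 []
202 []
expected lip px side [281.53085166 189.9868939 ] scene [277.16595341 195.02655541]
expected lip px side [292.73235436 188.90725445] scene [287.00228142 191.30057168]
```

```bash
python3 -c "
from cell import workorder
print(workorder.sign_off())"
```

```text
the job is handed in; nothing more can be done
None
```

The job is handed in at about 16.5 s: the card arm is out at its end stop, and the green clip is held squeezed open astride the middle of the card's top edge. At the end there was no contact force and the card had not shifted. Pushing the arm out pressed about 47 N through the fingers against the stop, over the 40 N limit if that counts finger contact.

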